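# Load a test coupon under the spring clip of an inspection fixture

## Robot

A 7-joint arm with a two-finger parallel gripper is mounted at the origin on the work surface. World frame = base frame: x ahead of the robot, y to its left, z up, the work surface at z = 0. Lengths are in mm, angles in rad, forces in N, time in s.
With the tool pointing down it reaches from about 350 to 900 mm from the base axis. Payload 7.2 kg.
Tool frame: the origin (TCP) lies midway between the tips of the shut fingers; the grasp point (between the pads) lies 19 mm behind it (ctrl.grip_depth is the distance from the TCP to the grasp point, in mm); y points along the fingers, z is the direction in which the jaws open and shut, and the axes are right-handed (so a half turn about y gives the same grasp; the last joint's range is limited). The gripper opens to 85 mm and grips with 20 to 120 N. Pads are 22 mm wide; open, the fingers measure 114 mm over their backs; the gripper's body (76 mm by 85 mm) begins 54 mm behind the grasp point. The pads swing forward as they close: fully open they stand 13 mm farther back than shut.
Start: joints at [1.28, 0.411, -0.013, 1.596, 0.006, 1.134, -0.082], TCP at [138.088, -609.557, 231.297] pointing down, gripper open.
Joint ranges: [-2.95, 2.95], [-0.29, 1.99], [-1.47, 1.44], [0.14, 2.54], [-1.03, 4.17], [0.13, 1.85], [-2.86, 2.86]. Speed limits (rad/s): [2.39, 2.39, 3.01, 3.01, 3.14, 3.14, 3.14].

## Interface

Orientations are given as a unit quaternion [x, y, z, w].
In Python, from workcell import ctrl gives the robot as it stands.
- The arm moves only by the tool arm_command, never from a script. Its argument "rows" is a list of rows, each an object of numbers: "wx", "wy", "wz": the turn, a rotation vector about the tool's x, y, z in degrees; "dx", "dy", "dz": the shift along the tool's x, y, z in units of 30 mm (1.0 is 30 mm); "claw": the finger opening in mm, from 0 to 85.4. In form: [{"wx": .., "wy": .., "wz": .., "dx": .., "dy": .., "dz": .., "claw": ..}, ...]. A call has 1 to 10 rows; each row is the pose to reach, as a shift and turn from the pose measured when the call began, along the tool's axes at that moment; what a row does not reach only later rows make up. A row lasts 1/8 s, in which the tool goes at most 62.5 mm and 10.7 degrees, less where a joint would pass 70% of its speed; a pose out of reach is approached as far as the arm can. A call with a gripper value outside its range is refused whole. The fingers move at their own pace and stop on an object; "newtons" is the grip in N (left out, the last holds). Time passes only in rows, so rows that repeat a pose let the fingers close. It gives the time, the measured TCP pose, the force and the opening at its end, in the units of the state.
- ctrl.state(): the state, without advancing time (a new reading comes with each control period).
- ctrl.grab_frame(name): name is "side" or "top" or "wrist"; returns the picture (384x512x3 uint8, red, green, blue); there is no depth.
- ctrl.get_calibration(name): a dict with "mtx" (3x3 intrinsics, pixels), "R" (3x3) and "t" (3): a world point X has camera coordinates R X + t. Camera axes: x right, y down, z forward; pixel columns grow to the right and rows downward; lengths in mm; the calibration is good to about 2 mm. The wrist camera is an equidistant fisheye: a pixel r from the principal point sees the ray r / f radians off the axis. A picture is of the moment at which its call begins: read the wrist's pose just before it. get_calibration takes no time and is no camera call; for the wrist camera it gives the pose at the moment of the call.
- ctrl.job_done(): hands the job in, once; it reports no verdict.
The state is a dict: "time_s": time; "qpos": joint angles; "qvel": joint speeds; "joint_torque": joint torques, N m; "tool_pos": TCP position; "tcp_rot": TCP orientation; "wrist_force": force on the tool from outside, world axes, zero at the start; "ft_torque": the same for the moment, N m; "gripper_width": finger opening in mm.
Only numpy, scipy, OpenCV 4.12 (cv2) and the standard library are available. Lean on these libraries where they do the work, as an engineer would, in place of code of your own. Each camera call takes 0.05 s, during which the arm holds its last target.

## Task

On the inspection fixture, press the spring clip's yellow pad down with one fingertip and keep it down while the other fingertip pushes the orange test coupon along its channel, beneath the raised red jaw, until it is fully home against the black stop. Only then let go of the pad so that the jaw closes on the coupon. Only push the coupon, never pinch it up or lift it, and leave the blue spare coupon and everything else on the table where they are.

Things in the scene. Friction and masses are not known exactly. Their poses are not given: they have to be found in the camera images.
- fixture: Grey base plate 175 x 185 x 12 mm fixed to the table; place and yaw vary. Origin: at table height below the coupon's centre when it is fully home. +x is the push direction, z up. Plate spans x -120..55, y -95..90 mm; its top, the channel floor, is at z = 12 mm. The channel lies along x at y = 0, x -100..30, between dark rails 3.5 mm high, 39 mm apart.
- stop (a point): Middle of the face of the black stop (43 mm wide, 8 mm high) that ends the channel: at x = 28, y = 0, z = 16 mm in the fixture frame; axes as the fixture's.
- shaft (a point): Middle of the clip's steel shaft, 8 mm thick, along x at y = 28, z = 28 mm in the fixture frame; green lugs 14 mm wide and 24 mm above the plate carry its ends at x = -107 and +36 mm. It passes between the two fingers.
- pad (a point): Middle of the top of the clip's yellow pad, 80 mm long (fixture x -100..-20 mm), 24 mm wide. At rest it slopes up outwards at 0.52 rad, middle at y 60, z 33 mm in the fixture frame. Fully pressed it is level, top at z = 16.5 mm, y 46..70 mm. That takes about 6 N at its middle line, against a spring, then a hard limit. A fingertip can slide along it in x while holding it down.
- clip (a joint): Rocking angle of the spring clip about its shaft, rad: 0 at rest (red jaw 2.5 mm above the channel floor, over x = 3.5 to 26.5 mm, y about 0, so the coupon cannot pass), 0.52 with the pad fully down (jaw about 18 mm above the floor); above 0.32 the jaw clears the coupon; about 0.26 when the jaw rests on the coupon.
- coupon_mid (a point): Centre of the orange flat coupon, 56 (along x) x 36 x 10 mm, about 60 g, loose, lying in the channel 26 to 40 mm short of home (its centre at x = -26 to -40 mm, z = 17 mm in the fixture frame), long side along the channel. Home: its front end against the stop, centre at x = 0. Axes as the fixture's.
- spare_mid (a point): Centre of the blue spare coupon, same size, lying on the fixture plate outside the channel on its -y side. Leave it.
- weight: Small brass weight, 28 mm across, 32 mm high, beyond the fixture; origin at its underside. Leave it.
- driver: Red-handled screwdriver 160 mm long lying on the fixture's +y side; origin under its middle, along its x. Leave it.
- tray: Grey tray 130 x 100 x 30 mm with black plastic parts, to one side; origin at its underside. Leave it.
- jar: Amber jar 56 mm across, 85 mm high; origin at its underside. Leave it.
- bush: Aluminium bush (ring) 32 mm across, 22 mm high, beyond the fixture; origin at its underside. Leave it.

How it is judged (in metres and radians):
On the way, in this order (a step that is already met when the one before it is completed fails the run):
1. a fingertip holds the clip's pad down, jaw open, with the coupon still short of the jaw (value of joint clip above 0.32 rad and contact force between the fingers and clip above 0.5 N and x of coupon_mid in the frame of fixture below -0.015 m), for 0.1 s.
2. the coupon is home against the stop while a fingertip still holds the pad down (value of joint clip above 0.3 rad and contact force between the fingers and clip above 0.5 N and x of coupon_mid in the frame of fixture between -0.004 and 0.004 m and y of coupon_mid in the frame of fixture between -0.005 and 0.005 m and z of coupon_mid in the frame of fixture below 0.02 m), for 0.1 s.
At the end, for the whole second after the job is handed in: The coupon lies flat in the channel within 4 mm of home against the stop, the clip is released and its jaw presses on the coupon (clip angle 0.21 to 0.295 rad), all at rest (x of coupon_mid in the frame of fixture between -0.004 and 0.004 m and y of coupon_mid in the frame of fixture between -0.005 and 0.005 m and z of coupon_mid in the frame of fixture below 0.02 m and angle between the x axis of fixture and the x axis of coupon_mid, either way round below 0.08 rad and value of joint clip between 0.21 and 0.295 rad and contact force between clip and coupon above 0.5 N and linear speed of coupon below 0.02 m/s); the robot touches nothing.
It fails at once if the coupon is lifted (more than 6 mm) or tipped (z of coupon_mid in the frame of fixture above 0.023 m or angle between coupon_mid's own z axis and vertical above 0.25 rad).
It fails at once if a bystander is moved more than 20 mm or knocked over (distance of any of spare_mid, weight, driver, tray, jar, bush from where it was at the start of the episode above 0.02 m or angle between any of weight, jar, bush, tray's own z axis and vertical above 0.4 rad).
It also fails if it takes over 35 s, if anything falls off the work surface, if the arm or the gripper's body presses on something with over 40 N, if the wrist force passes 120 N, or if a joint passes its speed limit or range.

## Working session

There is one attempt and no reset: what is moved stays moved. The work goes in short steps, Python scripts to look and compute and a tool call to move; the robot and the scene stay as the last step left them, time stands still between calls to the robot, and variables do not carry over. Pictures are saved under pics/ and viewed, and the job is handed in when it is done.

Besides the shell and the picture viewer there is one more tool, called by a JSON object that holds its "method" and its "body". arm_command: Moves the arm, as the interface text tells. Its arguments: {"type":"object","properties":{"rows":{"type":"array"},"newtons":{"type":"number"}},"required":["rows"]}

```bash
mkdir -p pics; ls; python3 - <<'E'
from workcell import ctrl
import cv2
s=ctrl.state();print(s)
for n in ("side","top","wrist"):
    c=ctrl.get_calibration(n);print(n,c)
    cv2.imwrite(f"pics/{n}0.png",ctrl.grab_frame(n)[:,:,::-1])
E
```

```text
pics
{'time_s': 0.0, 'qpos': array([ 1.27980125,  0.41194064, -0.01271979,  1.59702872,  0.00559806,
        1.13430684, -0.08220631]), 'qvel': array([-0.00181085, -0.00138632,  0.00053055,  0.00251749,  0.00055302,
       -0.00015437, -0.00085721]), 'joint_torque': array([-1.76744292e-03, -6.00627351e+01,  6.81767296e-01, -2.99412525e+01,
        1.37663880e-02,  1.07863927e-02, -1.60727768e-05]), 'tool_pos': array([ 137.95362886, -609.07989538,  230.43391945]), 'tcp_rot': array([-0.0787197 ,  0.70329602, -0.70214943,  0.07851178]), 'wrist_force': array([-0.24425638,  0.06592519,  0.3271165 ]), 'ft_torque': array([-0.0109032 ,  0.00211936,  0.03326218]), 'gripper_width': 85.7480923954943}
side {'mtx': array([[369.19390929,   0.        , 263.37955973],
       [  0.        , 369.19390929, 191.57653286],
       [  0.        ,   0.        ,   1.        ]]), 'R': array([[-0.93966034, -0.34207006, -0.00514875],
       [-0.17561656,  0.49522203, -0.85083134],
       [ 0.29359371, -0.79858827, -0.52541366]]), 't': array([558.02496796, 159.45103376, 836.87468973])}
top {'mtx': array([[439.9791581 ,   0.        , 260.81525383],
       [  0.        , 439.9791581 , 196.18786955],
       [  0.        ,   0.        ,   1.        ]]), 'R': array([[ 7.66220907e-04, -9.99947526e-01, -1.02156320e-02],
       [-9.95290521e-01,  2.27669375e-04, -9.69367177e-02],
       [ 9.69339567e-02,  1.02417966e-02, -9.95238119e-01]]), 't': array([  13.91875608,  634.46097888, 1231.20395735])}
wrist {'mtx': array([[297.31863964,   0.        , 257.52379119],
       [  0.        , 297.31863964, 192.83032193],
       [  0.        ,   0.        ,   1.        ]]), 'R': array([[ 0.22056528, -0.97537023, -0.00196675],
       [-0.94122568, -0.213372  ,  0.26185228],
       [-0.25582257, -0.05590437, -0.96510596]]), 't': array([-624.91622992,  -33.88958391,  379.27867047])}
```

View pics/top0.png

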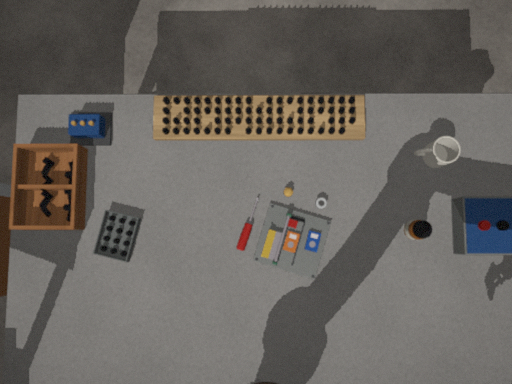

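View pics/side0.png

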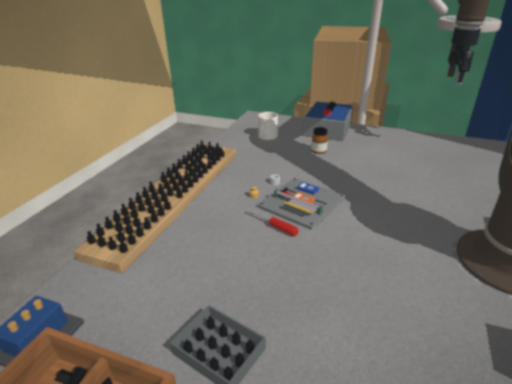

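View pics/wrist0.png

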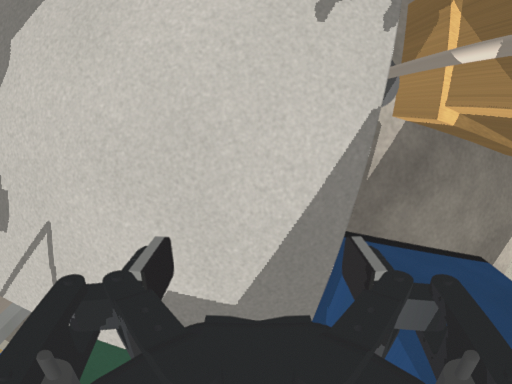

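```bash
cat > h.py <<'E'
import numpy as np, cv2
from scipy.spatial.transform import Rotation as Ro
def ray(c,u,v,fish=False):
    K=c["mtx"];R=np.array(c["R"]);t=np.array(c["t"])
    x=(u-K[0,2])/K[0,0];y=(v-K[1,2])/K[1,1]
    if fish:
        th=np.hypot(x,y); s=np.sin(th)/max(th,1e-9); d=np.array([x*s,y*s,np.cos(th)])
    else: d=np.array([x,y,1.])
    return -R.T@t, R.T@d
def onz(c,u,v,z,fish=False):
    o,d=ray(c,u,v,fish); return o+d*(z-o[2])/d[2]
def proj(c,X,fish=False):
    p=c["R"]@np.asarray(X,float)+c["t"];K=c["mtx"]
    if fish:
        r=np.hypot(p[0],p[1]);th=np.arctan2(r,p[2]);q=p[:2]/max(r,1e-9)*th
    else: q=p[:2]/p[2]
    return np.array([K[0,0]*q[0]+K[0,2],K[1,1]*q[1]+K[1,2]])
E
python3 - <<'E'
from h import *
from workcell import ctrl
s=ctrl.state();print(Ro.from_quat(s["tcp_rot"]).as_matrix().round(3),ctrl.grip_depth)
im=cv2.imread("pics/top0.png");c=ctrl.get_calibration("top")
cr=im[180:290,220:350];cv2.imwrite("pics/crop0.png",cv2.resize(cr,None,fx=6,fy=5.4,interpolation=cv2.INTER_CUBIC))
hsv=cv2.cvtColor(im,cv2.COLOR_BGR2HSV)
for n,lo,hi,z in(("orange",(6,120,100),(18,255,255),22),("yellow",(20,110,90),(32,255,255),33),("blue",(100,120,60),(125,255,255),22)):
    m=cv2.inRange(hsv,lo,hi);m[:190]=0;m[280:]=0;m[:,:255]=0;m[:,340:]=0
    p=cv2.findNonZero(m);r=cv2.minAreaRect(p);w=[onz(c,*q,z)[:2].round(1) for q in cv2.boxPoints(r)]
    print(n,len(p),r,onz(c,*r[0],z).round(1),w)
E
```

```text
[[-0.975 -0.     0.221]
 [-0.221  0.001 -0.975]
 [ 0.    -1.    -0.001]] 18.700000000000003
orange 181 ((290.9449768066406, 241.18350219726562), (13.02643871307373, 19.922786712646484), 16.699241638183594) [506.1 -72.   22. ] [array([484.3, -46. ]), array([538.6, -62.6]), array([527.9, -98.2]), array([473.7, -81.5])]
yellow 234 ((275.33758544921875, 223.082275390625), (8.454968452453613, 70.97762298583984), 19.767168045043945) [557.3 -27.3  33. ] [array([467.1,  18.1]), array([657.1, -50.6]), array([648.8, -73.3]), array([459.1,  -4.4])]
blue 142 ((312.5588073730469, 240.76473999023438), (12.12678050994873, 19.160314559936523), 14.03624439239502) [ 507.3 -133.8   22. ] [array([ 485.1, -110.1]), array([ 538. , -123.9]), array([ 529.6, -157.5]), array([ 476.8, -143.6])]
```

View pics/crop0.png

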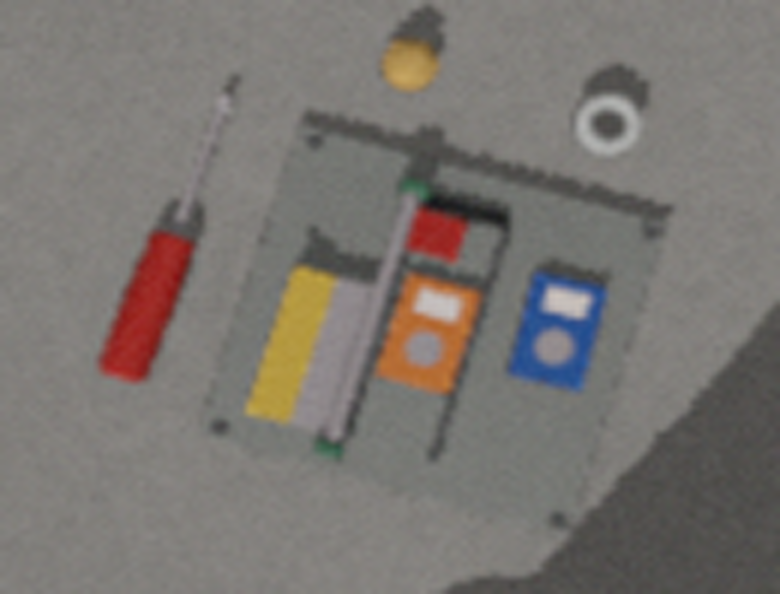

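```bash
cat >> h.py <<'E'
def plan(s,pos,Rt):
    """from state to target pose: dx,dy,dz (30mm units), wx.. deg"""
    R=Ro.from_quat(s["tcp_rot"]).as_matrix();d=R.T@(np.asarray(pos)-s["tool_pos"])/30
    w=np.degrees(Ro.from_matrix(R.T@Rt).as_rotvec());return d.round(3),w.round(2)
def Rtool(yaw):  # tool z = -fixture y, tool y down
    fy=np.array([-np.sin(yaw),np.cos(yaw),0]);z=-fy;y=np.array([0,0,-1.]);return np.stack([np.cross(y,z),y,z],1)
E
python3 - <<'E'
from h import *
from workcell import ctrl
s=ctrl.state();R=Ro.from_quat(s["tcp_rot"]).as_matrix()
c=ctrl.get_calibration("wrist");o=-c["R"].T@c["t"]
print("cam in tool",R.T@(o-s["tool_pos"]),"axis",R.T@c["R"][2])
T=Rtool(-0.29);print(T.round(3));print(plan(s,[460,-45,220],T))
E
```

```text
cam in tool [ -66.40015129 -143.16922813    0.91762707] axis [ 2.61739848e-01  9.65138264e-01 -6.18709534e-04]
[[-0.958  0.    -0.286]
 [ 0.286  0.    -0.958]
 [ 0.    -1.    -0.   ]]
(array([-14.625,   0.373, -15.969]), array([7.000e-02, 2.938e+01, 2.000e-02]))
```

{"method": "arm_command", "body": {"rows": [{"dx": -14.5,"dy": 0.8,"dz": -15.9,"wy": 29.4,"claw": 44},{"dx": -14.5,"dy": 0.8,"dz": -15.9,"wy": 29.4,"claw": 44},{"dx": -14.5,"dy": 0.8,"dz": -15.9,"wy": 29.4,"claw": 44},{"dx": -14.5,"dy": 0.8,"dz": -15.9,"wy": 29.4,"claw": 44},{"dx": -14.5,"dy": 0.8,"dz": -15.9,"wy": 29.4,"claw": 44},{"dx": -14.5,"dy": 0.8,"dz": -15.9,"wy": 29.4,"claw": 44},{"dx": -14.5,"dy": 0.8,"dz": -15.9,"wy": 29.4,"claw": 44},{"dx": -14.5,"dy": 0.8,"dz": -15.9,"wy": 29.4,"claw": 44},{"dx": -14.5,"dy": 0.8,"dz": -15.9,"wy": 29.4,"claw": 44},{"dx": -14.5,"dy": 0.8,"dz": -15.9,"wy": 29.4,"claw": 44}]}}

```text
invalid input at $.rows[0]: expected keys wx, wy, wz, dx, dy, dz, claw
```

{"method": "arm_command", "body": {"rows": [{"dx": 0,"dy": 0,"dz": 0,"claw": 44}]}}

```text
invalid input at $.rows[0]: expected keys wx, wy, wz, dx, dy, dz, claw
```

```bash
python3 - <<'E'
from h import *
from workcell import ctrl
s=ctrl.state();print(s["time_s"],s["tool_pos"],s["gripper_width"],plan(s,[475,-50,190],Rtool(-.29)))
E
```

```text
0.15 [ 137.96186745 -609.2033557   230.63984018] 84.93746537482609 (array([-15.076,   1.372, -15.695]), array([7.000e-02, 2.938e+01, 2.000e-02]))
```

{"method": "arm_command", "body": {"rows": [{"wx": 0,"wy": 29.4,"wz": 0,"dx": -15,"dy": 1.3,"dz": -15.7,"claw": 44},{"wx": 0,"wy": 29.4,"wz": 0,"dx": -15,"dy": 1.3,"dz": -15.7,"claw": 44},{"wx": 0,"wy": 29.4,"wz": 0,"dx": -15,"dy": 1.3,"dz": -15.7,"claw": 44},{"wx": 0,"wy": 29.4,"wz": 0,"dx": -15,"dy": 1.3,"dz": -15.7,"claw": 44},{"wx": 0,"wy": 29.4,"wz": 0,"dx": -15,"dy": 1.3,"dz": -15.7,"claw": 44},{"wx": 0,"wy": 29.4,"wz": 0,"dx": -15,"dy": 1.3,"dz": -15.7,"claw": 44},{"wx": 0,"wy": 29.4,"wz": 0,"dx": -15,"dy": 1.3,"dz": -15.7,"claw": 44},{"wx": 0,"wy": 29.4,"wz": 0,"dx": -15,"dy": 1.3,"dz": -15.7,"claw": 44},{"wx": 0,"wy": 29.4,"wz": 0,"dx": -15,"dy": 1.3,"dz": -15.7,"claw": 44},{"wx": 0,"wy": 29.4,"wz": 0,"dx": -15,"dy": 1.3,"dz": -15.7,"claw": 44}]}}

```text
time_s: 1.4
tool_pos: [459.0, -72.9, 193.9]
tcp_rot: [0.102, 0.7, -0.699, -0.102]
wrist_force: [1.3, -1.1, 0.1]
gripper_width: 43.7
```

```bash
python3 - <<'E'
from h import *
from workcell import ctrl
s=ctrl.state();print(s["time_s"],s["tool_pos"],s["gripper_width"],plan(s,[475,-50,190],Rtool(-.29)))
E
```

```text
1.4 [459.0067039  -72.86065568 193.94040993] 43.698539873783126 (array([-0.292,  0.132, -0.883]), array([ 0.05, -0.04,  0.01]))
```

{"method": "arm_command", "body": {"rows": [{"wx": 0,"wy": 0,"wz": 0,"dx": -0.3,"dy": 0.1,"dz": -0.9,"claw": 44},{"wx": 0,"wy": 0,"wz": 0,"dx": -0.3,"dy": 0.1,"dz": -0.9,"claw": 44},{"wx": 0,"wy": 0,"wz": 0,"dx": -0.3,"dy": 0.1,"dz": -0.9,"claw": 44}]}}

```text
time_s: 1.78
tool_pos: [474.8, -50.4, 190.7]
tcp_rot: [0.102, 0.7, -0.699, -0.103]
wrist_force: [0.3, -0.5, -0.7]
gripper_width: 44.0
```

```bash
python3 - <<'E'
from h import *
from workcell import ctrl
import pickle
s=ctrl.state();c=ctrl.get_calibration("wrist");im=ctrl.grab_frame("wrist")[:,:,::-1].copy()
pickle.dump((s,c),open("w1.pkl","wb"))
cv2.imwrite("pics/w1.png",im);cv2.imwrite("pics/w1b.png",cv2.resize(im,(800,600),interpolation=cv2.INTER_CUBIC));print(s["tool_pos"],s["qvel"].round(3),s["wrist_force"])
E
```

```text
[474.76770368 -50.3720515  190.65689607] [ 0.017 -0.007  0.007  0.004 -0.001 -0.001 -0.003] [ 0.33739427 -0.4570904  -0.65890303]
```

View pics/w1b.png

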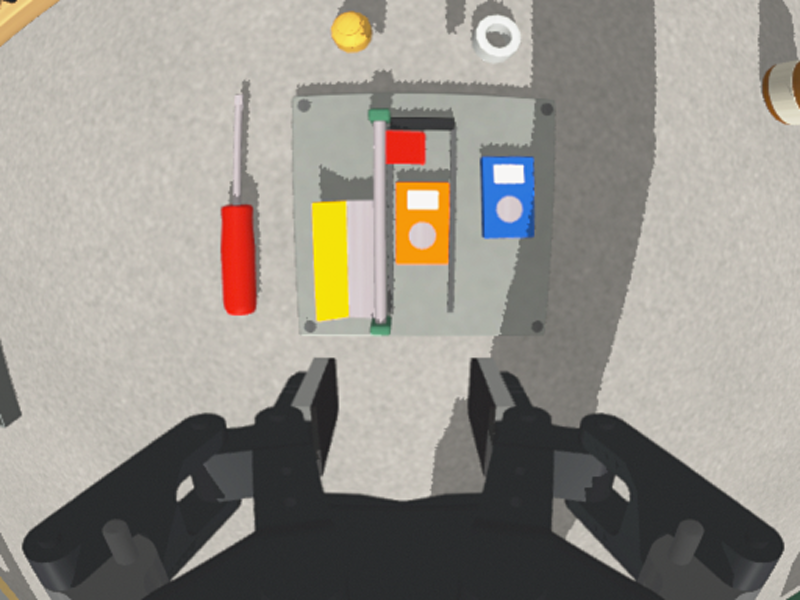

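```bash
python3 - <<'E'
from h import *
import pickle
s,c=pickle.load(open("w1.pkl","rb"));im=cv2.imread("pics/w1.png")
hsv=cv2.cvtColor(im,cv2.COLOR_BGR2HSV)
def rect(n,lo,hi,z,roi,close=5):
    m=np.zeros(im.shape[:2],np.uint8);x0,y0,x1,y1=roi
    m[y0:y1,x0:x1]=cv2.inRange(hsv,lo,hi)[y0:y1,x0:x1]
    m=cv2.morphologyEx(m,cv2.MORPH_OPEN,np.ones((2,2)))
    k=max(cv2.findContours(m,cv2.RETR_EXTERNAL,cv2.CHAIN_APPROX_NONE)[0],key=cv2.contourArea)[:,0]
    w=np.array([onz(c,u,v,z,True)[:2] for u,v in k],np.float32)
    r=cv2.minAreaRect(w);b=cv2.boxPoints(r)
    e=b[1]-b[0] if np.linalg.norm(b[1]-b[0])>np.linalg.norm(b[2]-b[1]) else b[2]-b[1]
    print(n,cv2.boundingRect(k),"ctr",np.round(r[0],1),"size",np.round(r[1],1),"long axis deg",np.degrees(np.arctan2(e[1],e[0])).round(2));return w
print(im[75,288],im[80,265],im[70,235],im[205,300])
rect("orange",(6,150,120),(18,255,255),22,(240,100,300,180))
rect("blue",(100,120,60),(125,255,255),22,(300,90,350,160))
rect("red",(0,150,120),(4,255,255),25,(240,75,280,110))
rect("redB",(0,150,120),(5,255,255),25,(240,75,280,110))
rect("stop",(0,0,0),(180,255,55),20,(245,70,300,90))
rect("yellow",(24,120,120),(34,255,255),33,(190,120,230,215))
rect("green",(60,70,50),(90,255,255),36,(230,65,255,85))
rect("green2",(60,70,50),(90,255,255),36,(230,200,255,220))
E
```

```text
[78 81 79] [60 59 59] [138 150 139] [169 178 175]
orange (254, 117, 35, 53) ctr [505.  -74.8] size [35.9 55.4] long axis deg -16.82
blue (309, 101, 34, 53) ctr [ 505.9 -135.7] size [36.3 55.8] long axis deg -14.79
red (248, 84, 25, 22) ctr [557.2 -78.2] size [24.6 21.9] long axis deg 73.2
redB (248, 84, 25, 22) ctr [557.2 -78.2] size [24.6 21.9] long axis deg 73.2
stop (251, 79, 6, 4) ctr [573.7 -76.2] size [5.2 3.2] long axis deg 73.03
yellow (201, 130, 23, 77) ctr [498.4  -8.7] size [22.5 80.7] long axis deg -16.75
green (237, 71, 14, 8) ctr [580.7 -68.2] size [12.9  7.1] long axis deg 72.58
green2 (238, 204, 13, 11) ctr [448.1 -27.9] size [12.8 11.1] long axis deg 73.45
```

```bash
cat >> h.py <<'E'
YAW=-0.2925;O=np.array([538.3,-84.2])
ex=np.array([np.cos(YAW),np.sin(YAW)]);ey=np.array([-ex[1],ex[0]])
def F2W(x,y,z): return np.r_[O+ex*x+ey*y,z]
def W2F(p): d=np.asarray(p)[:2]-O;return np.round([d@ex,d@ey,p[2]],2)
E
python3 - <<'E'
from h import *
from workcell import ctrl
s=ctrl.state();print(s["time_s"],W2F(s["tool_pos"]),plan(s,F2W(-82,29,70),Rtool(YAW)))
E
```

```text
1.825 [-70.51  13.64 190.79] (array([ 0.38 ,  4.027, -0.511]), array([0.01, 0.01, 0.04]))
```

{"method": "arm_command", "body": {"rows": [{"wx": 0,"wy": 0,"wz": 0,"dx": 0.38,"dy": 1.0,"dz": -0.51,"claw": 50},{"wx": 0,"wy": 0,"wz": 0,"dx": 0.38,"dy": 2.5,"dz": -0.51,"claw": 50},{"wx": 0,"wy": 0,"wz": 0,"dx": 0.38,"dy": 4.0,"dz": -0.51,"claw": 50},{"wx": 0,"wy": 0,"wz": 0,"dx": 0.38,"dy": 4.0,"dz": -0.51,"claw": 50},{"wx": 0,"wy": 0,"wz": 0,"dx": 0.38,"dy": 4.0,"dz": -0.51,"claw": 50}]}}

```text
time_s: 2.45
tool_pos: [468.8, -33.5, 72.1]
tcp_rot: [0.104, 0.7, -0.699, -0.103]
wrist_force: [0.3, 0.3, 0.1]
gripper_width: 49.9
```

```bash
python3 - <<'E'
from h import *
from workcell import ctrl
import pickle
s=ctrl.state();c=ctrl.get_calibration("wrist");im=ctrl.grab_frame("wrist")[:,:,::-1].copy()
pickle.dump((s,c),open("w2.pkl","wb"))
cv2.imwrite("pics/w2.png",im);cv2.imwrite("pics/w2b.png",cv2.resize(im,(800,600),interpolation=cv2.INTER_CUBIC));print(s["time_s"],W2F(s["tool_pos"]),s["wrist_force"],plan(s,F2W(-82,29,45),Rtool(YAW)))
cr=ctrl.grab_frame("side")[150:250,230:370,::-1];cv2.imwrite("pics/s2.png",cv2.resize(cr,None,fx=5,fy=5,interpolation=cv2.INTER_CUBIC))
E
```

```text
2.45 [-81.19  28.5   72.13] [0.287217   0.28012326 0.13099081] (array([ 0.027,  0.904, -0.016]), array([ 0.01, -0.06, -0.03]))
```

View pics/w2b.png

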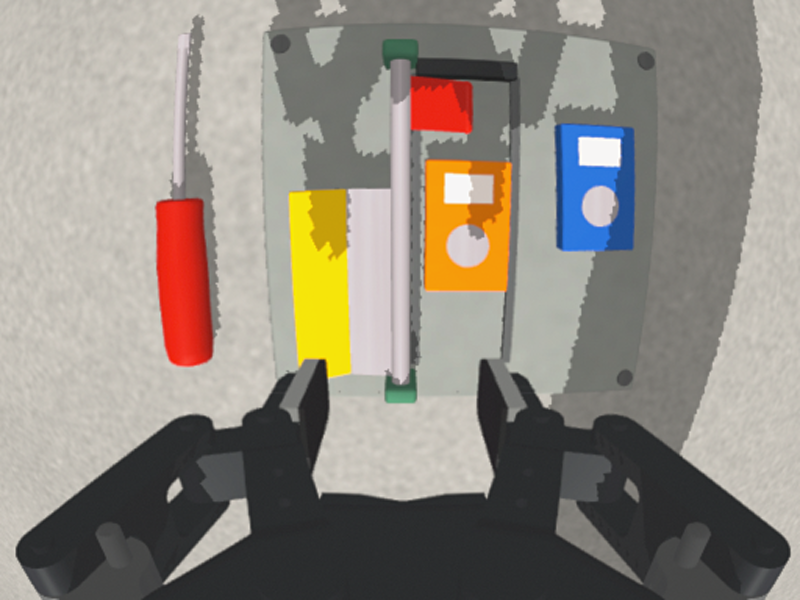

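View pics/s2.png

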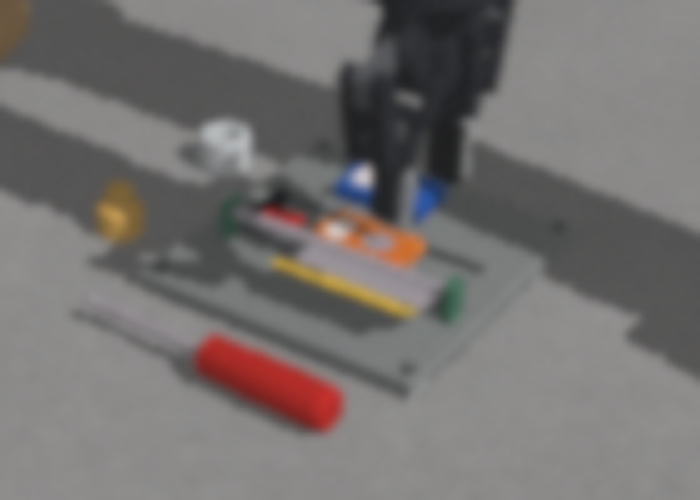

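```bash
python3 - <<'E'
from h import *
import pickle
s,c=pickle.load(open("w2.pkl","rb"));im=cv2.imread("pics/w2.png")
hsv=cv2.cvtColor(im,cv2.COLOR_BGR2HSV)
for n,lo,hi,z,roi in (("orange",(6,150,90),(18,255,255),22,(265,95,332,190)),("yellow",(24,120,60),(34,255,255),33,(180,115,230,245)),("green",(60,70,40),(90,255,255),36,(240,20,272,45))):
    m=np.zeros(im.shape[:2],np.uint8);x0,y0,x1,y1=roi
    m[y0:y1,x0:x1]=cv2.inRange(hsv,lo,hi)[y0:y1,x0:x1]
    k=max(cv2.findContours(m,cv2.RETR_EXTERNAL,cv2.CHAIN_APPROX_NONE)[0],key=cv2.contourArea)[:,0]
    w=np.array([onz(c,u,v,z,True)[:2] for u,v in k],np.float32)
    r=cv2.minAreaRect(w);b=cv2.boxPoints(r)
    print(n,"ctrF",W2F([*r[0],z]),np.round(r[1],1),r[2],[W2F([*q,z])[:2] for q in b])
R=Ro.from_quat(s["tcp_rot"]).as_matrix()
for u,v in ((210,230),(197,230),(306.5,230),(321,230)):
    o,d=ray(c,u,v,True);o=R.T@(o-s["tool_pos"]);d=R.T@d
    t=(-11-o[0])/d[0];print("tip at x=-11:",(o+d*t).round(1))
E
```

```text
orange ctrF [-34.19   0.53  22.  ] [35.8 55.8] 73.4147720336914 [array([-62.06, -17.45]), array([ -6.21, -17.28]), array([-6.32, 18.5 ]), array([-62.16,  18.33])]
yellow ctrF [-58.09  61.63  33.  ] [22.9 79. ] 73.21195983886719 [array([-97.62,  50.19]), array([-18.58,  50.15]), array([-18.57,  73.07]), array([-97.61,  73.11])]
green ctrF [35.19 28.92 36.  ] [12.6 11.7] 73.00346374511719 [array([29.32, 22.66]), array([41.02, 22.61]), array([41.07, 35.18]), array([29.37, 35.22])]
tip at x=-11: [-11.   -7.8 -22.8]
tip at x=-11: [-11.   -8.1 -29.4]
tip at x=-11: [-11.   -7.8  25. ]
tip at x=-11: [-11.   -8.1  32.3]
```

{"method": "arm_command", "body": {"rows": [{"wx": 0,"wy": 0,"wz": 0,"dx": 0.03,"dy": 0.7,"dz": -0.03,"claw": 50},{"wx": 0,"wy": 0,"wz": 0,"dx": 0.03,"dy": 1.2,"dz": -0.03,"claw": 50},{"wx": 0,"wy": 0,"wz": 0,"dx": 0.03,"dy": 1.4,"dz": -0.03,"claw": 50},{"wx": 0,"wy": 0,"wz": 0,"dx": 0.03,"dy": 1.6,"dz": -0.03,"claw": 50},{"wx": 0,"wy": 0,"wz": 0,"dx": 0.03,"dy": 1.7,"dz": -0.03,"claw": 50},{"wx": 0,"wy": 0,"wz": 0,"dx": 0.03,"dy": 1.7,"dz": -0.03,"claw": 50}]}}

```text
time_s: 3.3
tool_pos: [469.2, -32.1, 21.8]
tcp_rot: [0.104, 0.7, -0.699, -0.102]
wrist_force: [-1.1, 0.1, 4.2]
gripper_width: 50.1
```

```bash
python3 - <<'E'
from h import *
from workcell import ctrl
s=ctrl.state();im=ctrl.grab_frame("wrist")[:,:,::-1].copy()
cv2.imwrite("pics/w3b.png",cv2.resize(im,(800,600),interpolation=cv2.INTER_CUBIC));print(s["time_s"],W2F(s["tool_pos"]),s["wrist_force"],plan(s,F2W(-82,29,10),Rtool(YAW)))
E
```

```text
3.3 [-81.22  29.91  21.82] [-1.07038822  0.0890356   4.19533629] (array([0.027, 0.394, 0.03 ]), array([ 0.04, -0.03, -0.15]))
```

View pics/w3b.png

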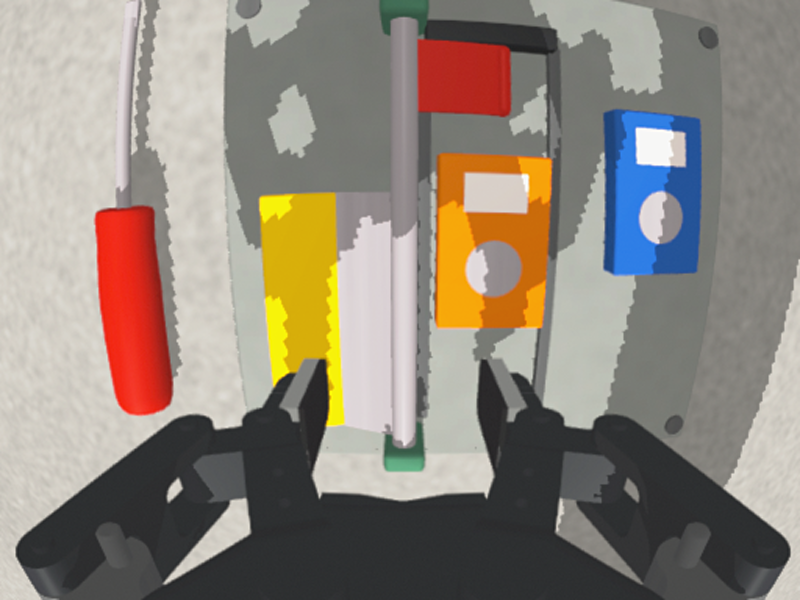

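{"method": "arm_command", "body": {"rows": [{"wx": 0,"wy": 0,"wz": 0,"dx": 0.03,"dy": 0.15,"dz": 0.0,"claw": 50},{"wx": 0,"wy": 0,"wz": 0,"dx": 0.03,"dy": 0.3,"dz": 0.0,"claw": 50},{"wx": 0,"wy": 0,"wz": 0,"dx": 0.03,"dy": 0.4,"dz": 0.0,"claw": 50},{"wx": 0,"wy": 0,"wz": 0,"dx": 0.03,"dy": 0.4,"dz": 0.0,"claw": 50}]}}

```text
time_s: 3.85
tool_pos: [468.9, -33.5, 12.0]
tcp_rot: [-0.105, -0.699, 0.7, 0.102]
wrist_force: [-8.6, -6.2, 37.1]
gripper_width: 50.3
```

```bash
python3 - <<'E'
from h import *
from workcell import ctrl
s=ctrl.state();im=ctrl.grab_frame("wrist")[:,:,::-1].copy()
cv2.imwrite("pics/w4b.png",cv2.resize(im,(800,600),interpolation=cv2.INTER_CUBIC));print(s["time_s"],W2F(s["tool_pos"]),s["wrist_force"],plan(s,F2W(-82,29,10),Rtool(YAW)))
E
```

```text
3.85 [-81.06  28.57  12.04] [-8.64564415 -6.2468513  37.12257549] (array([ 0.032,  0.068, -0.014]), array([-0.08, -0.11, -0.29]))
```

View pics/w4b.png

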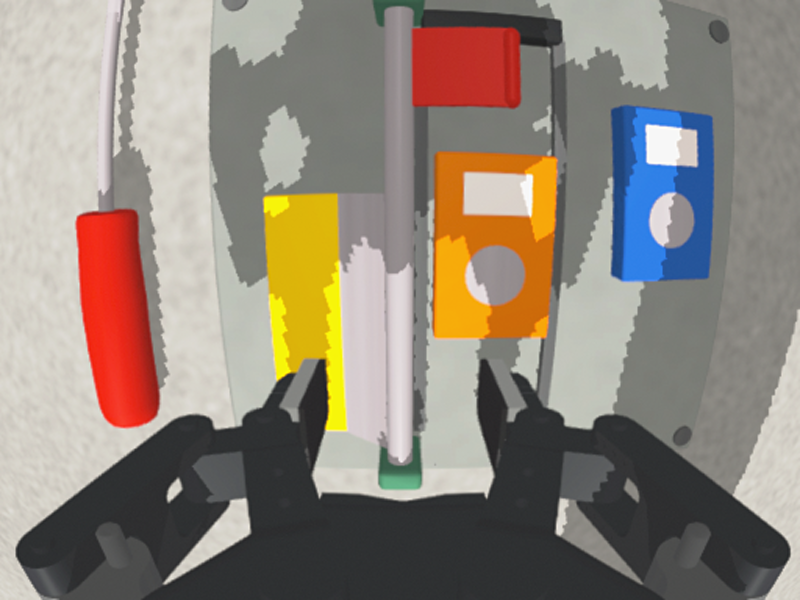

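{"method": "arm_command", "body": {"rows": [{"wx": 0,"wy": 0,"wz": 0,"dx": 0.0,"dy": 0.03,"dz": -0.01,"claw": 50},{"wx": 0,"wy": 0,"wz": 0,"dx": -0.15,"dy": 0.03,"dz": -0.01,"claw": 50},{"wx": 0,"wy": 0,"wz": 0,"dx": -0.3,"dy": 0.03,"dz": -0.01,"claw": 50},{"wx": 0,"wy": 0,"wz": 0,"dx": -0.4,"dy": 0.03,"dz": -0.01,"claw": 50},{"wx": 0,"wy": 0,"wz": 0,"dx": -0.5,"dy": 0.03,"dz": -0.01,"claw": 50},{"wx": 0,"wy": 0,"wz": 0,"dx": -0.6,"dy": 0.03,"dz": -0.01,"claw": 50},{"wx": 0,"wy": 0,"wz": 0,"dx": -0.7,"dy": 0.03,"dz": -0.01,"claw": 50},{"wx": 0,"wy": 0,"wz": 0,"dx": -0.7,"dy": 0.03,"dz": -0.01,"claw": 50}]}}

```text
time_s: 4.9
tool_pos: [486.7, -38.1, 12.4]
tcp_rot: [-0.103, -0.699, 0.701, 0.103]
wrist_force: [-15.4, 3.4, 33.9]
gripper_width: 50.3
```

```bash
python3 - <<'E'
from h import *
from workcell import ctrl
s=ctrl.state();im=ctrl.grab_frame("wrist")[:,:,::-1].copy()
cv2.imwrite("pics/w5b.png",cv2.resize(im,(800,600),interpolation=cv2.INTER_CUBIC));f=s["wrist_force"];print(s["time_s"],W2F(s["tool_pos"]),f,f[:2]@ex,f[:2]@ey,plan(s,F2W(-42,29,11.3),Rtool(YAW)))
E
```

```text
4.9 [-62.75  29.26  12.45] [-15.38463046   3.42728655  33.85145527] -15.719431266957521 -1.1543951115801105 (array([-0.692,  0.039,  0.008]), array([-0.15, -0.  , -0.08]))
```

View pics/w5b.png

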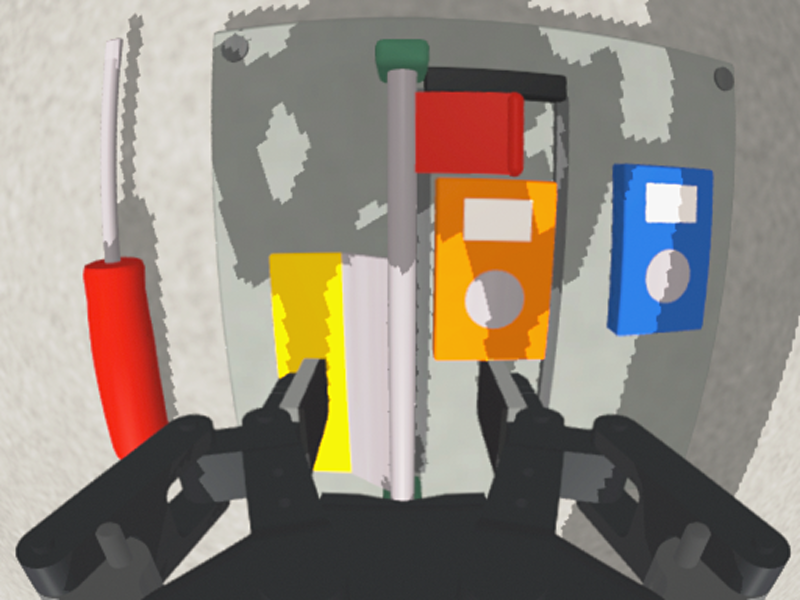

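{"method": "arm_command", "body": {"rows": [{"wx": 0,"wy": 0,"wz": 0,"dx": -0.1,"dy": 0.0,"dz": 0.0,"claw": 50},{"wx": 0,"wy": 0,"wz": 0,"dx": -0.2,"dy": 0.0,"dz": 0.0,"claw": 50},{"wx": 0,"wy": 0,"wz": 0,"dx": -0.3,"dy": 0.0,"dz": 0.0,"claw": 50},{"wx": 0,"wy": 0,"wz": 0,"dx": -0.4,"dy": 0.0,"dz": 0.0,"claw": 50},{"wx": 0,"wy": 0,"wz": 0,"dx": -0.5,"dy": 0.0,"dz": 0.0,"claw": 50},{"wx": 0,"wy": 0,"wz": 0,"dx": -0.6,"dy": 0.0,"dz": 0.0,"claw": 50},{"wx": 0,"wy": 0,"wz": 0,"dx": -0.6,"dy": 0.0,"dz": 0.0,"claw": 50}]}}

```text
time_s: 5.82
tool_pos: [501.9, -42.4, 13.0]
tcp_rot: [-0.102, -0.698, 0.701, 0.103]
wrist_force: [-10.7, 3.5, 21.9]
gripper_width: 50.1
```

```bash
python3 - <<'E'
from h import *
from workcell import ctrl
s=ctrl.state();im=ctrl.grab_frame("wrist")[:,:,::-1].copy()
cv2.imwrite("pics/w6b.png",cv2.resize(im,(800,600),interpolation=cv2.INTER_CUBIC));f=s["wrist_force"];print(s["time_s"],W2F(s["tool_pos"]),f,f[:2]@ex,f[:2]@ey,plan(s,F2W(-40,29,11.3),Rtool(YAW)))
E
```

```text
5.825 [-46.9   29.56  13.04] [-10.66137532   3.5256113   21.85663518] -11.225143302885304 0.30168955555674515 (array([-0.23 ,  0.058,  0.019]), array([-0.2 ,  0.07,  0.1 ]))
```

View pics/w6b.png

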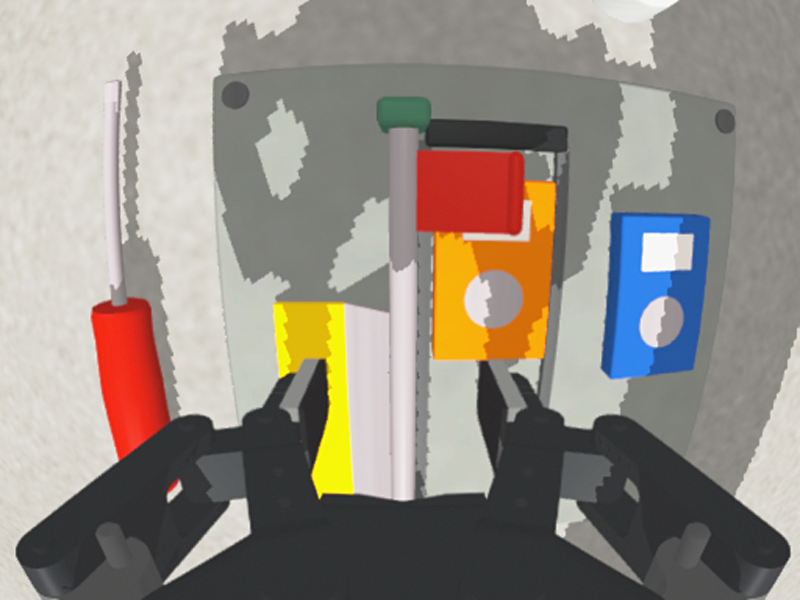

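{"method": "arm_command", "body": {"rows": [{"wx": 0,"wy": 0,"wz": 0,"dx": -0.1,"dy": 0.01,"dz": 0.0,"claw": 50},{"wx": 0,"wy": 0,"wz": 0,"dx": -0.2,"dy": 0.01,"dz": 0.0,"claw": 50},{"wx": 0,"wy": 0,"wz": 0,"dx": -0.28,"dy": 0.01,"dz": 0.0,"claw": 50},{"wx": 0,"wy": 0,"wz": 0,"dx": -0.35,"dy": 0.01,"dz": 0.0,"claw": 50},{"wx": 0,"wy": 0,"wz": 0,"dx": -0.35,"dy": 0.01,"dz": 0.0,"claw": 50}]}}

```text
time_s: 6.5
tool_pos: [510.1, -44.6, 13.2]
tcp_rot: [-0.1, -0.698, 0.701, 0.104]
wrist_force: [-9.2, 1.5, 19.2]
gripper_width: 49.7
```

```bash
python3 - <<'E'
from h import *
from workcell import ctrl
s=ctrl.state();im=ctrl.grab_frame("wrist")[:,:,::-1].copy()
cv2.imwrite("pics/w7b.png",cv2.resize(im,(800,600),interpolation=cv2.INTER_CUBIC));f=s["wrist_force"];print(s["time_s"],W2F(s["tool_pos"]),f,f[:2]@ex,f[:2]@ey,plan(s,F2W(-40,29,11.3),Rtool(YAW)))
E
```

```text
6.5 [-38.39  29.78  13.21] [-9.15873547  1.48374888 19.23335645] -9.197561793244759 -1.220165206054226 (array([0.053, 0.064, 0.026]), array([-0.25,  0.13,  0.27]))
```

View pics/w7b.png

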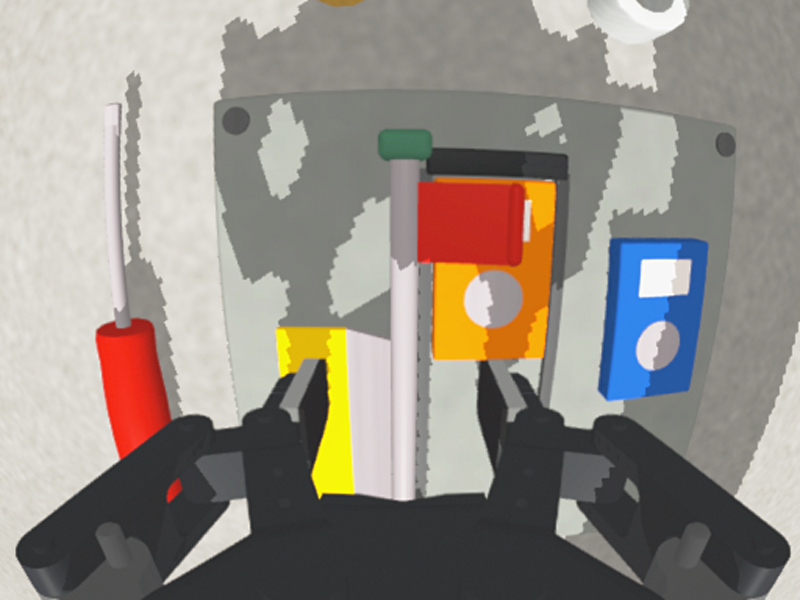

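{"method": "arm_command", "body": {"rows": [{"wx": 0,"wy": 0,"wz": 0,"dx": -0.08,"dy": 0.01,"dz": 0.0,"claw": 50},{"wx": 0,"wy": 0,"wz": 0,"dx": -0.14,"dy": 0.01,"dz": 0.0,"claw": 50},{"wx": 0,"wy": 0,"wz": 0,"dx": -0.18,"dy": 0.01,"dz": 0.0,"claw": 50},{"wx": 0,"wy": 0,"wz": 0,"dx": -0.18,"dy": 0.01,"dz": 0.0,"claw": 50}]}}

```text
time_s: 7.05
tool_pos: [510.3, -44.6, 13.0]
tcp_rot: [-0.097, -0.698, 0.701, 0.106]
wrist_force: [-17.5, 4.7, 27.6]
gripper_width: 49.8
```

```bash
python3 - <<'E'
from h import *
from workcell import ctrl
s=ctrl.state();im=ctrl.grab_frame("wrist")[:,:,::-1].copy()
cv2.imwrite("pics/w8b.png",cv2.resize(im,(800,600),interpolation=cv2.INTER_CUBIC));f=s["wrist_force"];print(s["time_s"],W2F(s["tool_pos"]),f,f[:2]@ex,f[:2]@ey,plan(s,F2W(-40,29,11.3),Rtool(YAW)))
E
```

```text
7.05 [-38.17  29.81  12.99] [-17.52722962   4.67454975  27.60766086] -18.130670199153474 -0.5779200747226163 (array([0.06 , 0.057, 0.026]), array([-0.39,  0.26,  0.76]))
```

View pics/w8b.png

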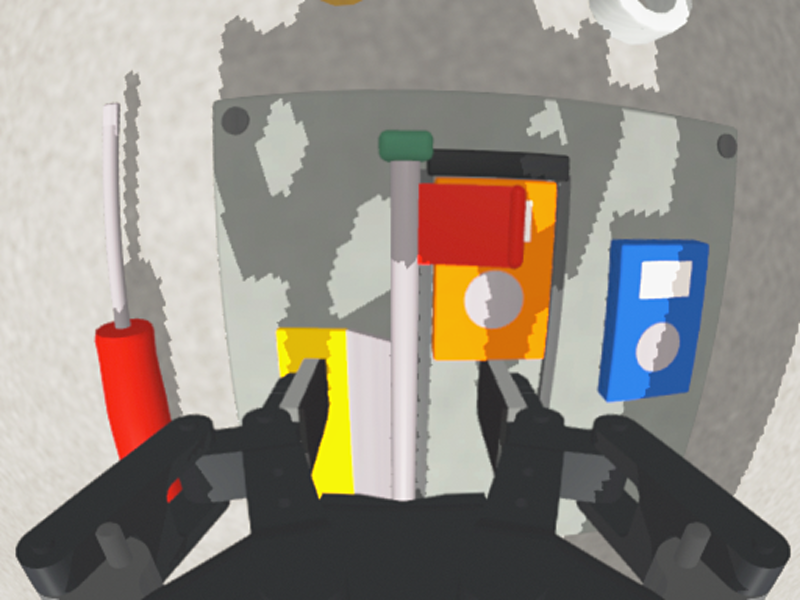

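{"method": "arm_command", "body": {"rows": [{"wx": 0,"wy": 0,"wz": 0,"dx": -0.03,"dy": 0.02,"dz": 0.0,"claw": 50},{"wx": 0,"wy": 0,"wz": 0,"dx": -0.03,"dy": 0.02,"dz": 0.0,"claw": 50},{"wx": 0,"wy": 0,"wz": 0,"dx": 0.1,"dy": 0.03,"dz": 0.0,"claw": 50},{"wx": 0,"wy": 0,"wz": 0,"dx": 0.25,"dy": 0.03,"dz": 0.0,"claw": 50},{"wx": 0,"wy": 0,"wz": 0,"dx": 0.35,"dy": 0.03,"dz": 0.0,"claw": 50},{"wx": 0,"wy": 0,"wz": 0,"dx": 0.35,"dy": 0.03,"dz": 0.0,"claw": 50}]}}

```text
time_s: 7.85
tool_pos: [503.3, -41.9, 13.5]
tcp_rot: [-0.099, -0.698, 0.701, 0.105]
wrist_force: [2.6, -1.8, 8.3]
gripper_width: 49.9
```

```bash
python3 - <<'E'
from h import *
from workcell import ctrl
s=ctrl.state();im=ctrl.grab_frame("wrist")[:,:,::-1].copy()
cv2.imwrite("pics/w9b.png",cv2.resize(im,(800,600),interpolation=cv2.INTER_CUBIC));f=s["wrist_force"];print(s["time_s"],W2F(s["tool_pos"]),f,f[:2]@ex,f[:2]@ey,plan(s,F2W(-46,29,11.3),Rtool(YAW)))
E
```

```text
7.85 [-45.75  30.37  13.53] [ 2.63835991 -1.8289448   8.34011013] 3.053668845807461 -0.9904992021652921 (array([0.008, 0.075, 0.045]), array([-0.29,  0.21,  0.41]))
```

View pics/w9b.png

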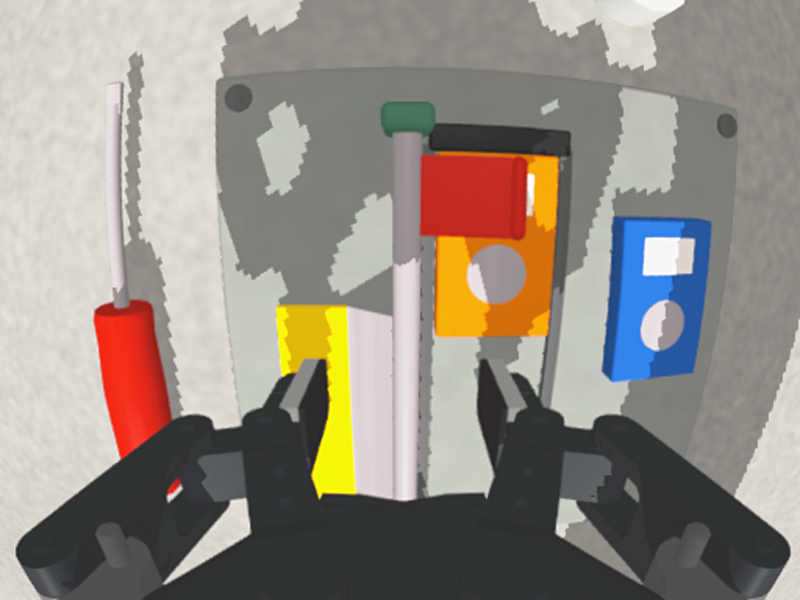

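{"method": "arm_command", "body": {"rows": [{"wx": 0,"wy": 0,"wz": 0,"dx": 0.05,"dy": -0.2,"dz": 0.0,"claw": 50},{"wx": 0,"wy": 0,"wz": 0,"dx": 0.05,"dy": -0.4,"dz": 0.0,"claw": 50},{"wx": 0,"wy": 0,"wz": 0,"dx": 0.05,"dy": -0.7,"dz": 0.0,"claw": 50},{"wx": 0,"wy": 0,"wz": 0,"dx": 0.05,"dy": -1.2,"dz": 0.0,"claw": 50},{"wx": 0,"wy": 0,"wz": 0,"dx": 0.05,"dy": -2.2,"dz": 0.0,"claw": 50},{"wx": 0,"wy": 0,"wz": 0,"dx": 0.05,"dy": -3.2,"dz": 0.0,"claw": 50},{"wx": 0,"wy": 0,"wz": 0,"dx": 0.05,"dy": -3.2,"dz": 0.0,"claw": 50},{"wx": 0,"wy": 0,"wz": 0,"dx": 0.05,"dy": -3.2,"dz": 0.0,"claw": 50}]}}

```text
time_s: 8.9
tool_pos: [502.3, -41.4, 109.5]
tcp_rot: [-0.099, -0.698, 0.701, 0.105]
wrist_force: [0.7, 0.2, -0.6]
gripper_width: 50.2
```

```bash
python3 - <<'E'
from h import *
from workcell import ctrl
s=ctrl.state();c=ctrl.get_calibration("wrist");im=ctrl.grab_frame("wrist")[:,:,::-1].copy()
cv2.imwrite("pics/w10b.png",cv2.resize(im,(800,600),interpolation=cv2.INTER_CUBIC));print(s["time_s"],W2F(s["tool_pos"]),s["wrist_force"])
hsv=cv2.cvtColor(im,cv2.COLOR_BGR2HSV)
def w(lo,hi,z):
    m=cv2.inRange(hsv,lo,hi);m=cv2.morphologyEx(m,cv2.MORPH_OPEN,np.ones((2,2)));m[:,:180]=0;m[:,360:]=0;m[260:]=0
    k=max(cv2.findContours(m,cv2.RETR_EXTERNAL,cv2.CHAIN_APPROX_NONE)[0],key=cv2.contourArea)[:,0]
    p=np.array([W2F(onz(c,u,v,z,True)) for u,v in k]);print(cv2.boundingRect(k),p.min(0),p.max(0))
w((6,150,60),(18,255,255),22);w((24,120,60),(34,255,255),25)
cr=ctrl.grab_frame("side")[150:250,230:370,::-1];cv2.imwrite("pics/s10.png",cv2.resize(cr,None,fx=5,fy=5,interpolation=cv2.INTER_CUBIC))
E
```

```text
8.9 [-46.85  30.59 109.55] [ 0.69462926  0.19791864 -0.56325139]
(271, 102, 47, 70) [-25.39 -16.57  22.  ] [29.08 19.28 22.  ]
(204, 164, 31, 93) [-99.25  48.92  25.  ] [-19.22  72.46  25.  ]
```

View pics/w10b.png

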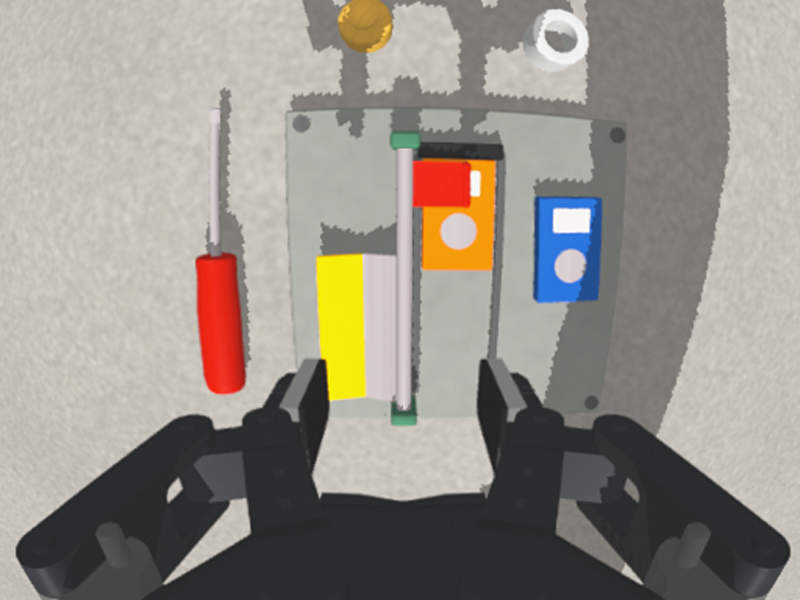

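View pics/s10.png

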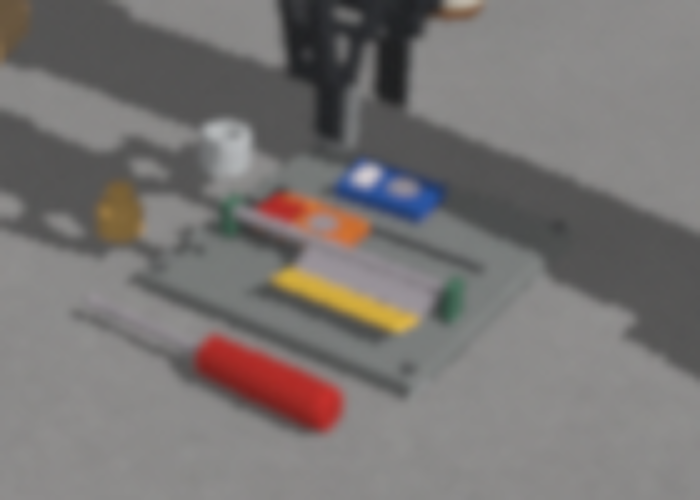

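```bash
python3 -c "
from workcell import ctrl
print(ctrl.job_done())"
```

```text
the job is handed in; nothing more can be done
None
```

I held the yellow pad down with one fingertip while the other pushed the orange coupon under the raised jaw to the black stop. I then backed off about 8 mm with the pad still pressed and lifted clear, and the jaw closed on the coupon. The job was handed in at about 9 s; no verdict was given.

- **Coupon home:** at the end of the push the tool stopped advancing and the force along the channel rose from 9 to 18 N. The last wrist picture shows the coupon's front end against the stop. Its centre measured about +1.8 mm in x and +1.4 mm in y. That is inside the limits, and both include an error of 1–2 mm in my fixture frame.
- **Jaw closed:** in the last pictures the red jaw sits on the coupon and the pad is partly raised. I could not measure the clip angle or the jaw's force on the coupon directly; this is judged from the pictures only.
- **Forces:** the pad hit its hard limit at about 37 N, and my readings taken while holding and pushing were 8 to 34 N. The arm was clear at the end, with under 1 N on the wrist.
- **Bystanders:** the spare coupon, screwdriver, weight and bush look unmoved in the last pictures. I did not check the tray and jar again, but the arm never worked near them at low height.

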